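# Pack the specimen stage and hold the plate flush

## Task

Wind the handwheel of the specimen stage clockwise until the jaw has backed off fully against its stops. Then slide the blue spacer, upright, down into the gap between jaw and specimen plate that is wide enough for it, let go of it, and push that plate towards the jaw until plate, spacer and jaw are pressed flush together without gaps. Finish while still holding the plate pressed firmly; leave the other plate and everything else on the bench where it is.

Things in the scene. Friction and masses are not known exactly. Their poses are not given: they have to be found in the camera images.
- jig: Grey specimen stage fixed to the bench. Origin: bench level, middle of the near fence's inner face; x from the fence to jaw and handwheel, y along the fence, z up. Bed: top 12 mm above the bench, 200 mm wide, x = -8 to 150 mm, then 110 mm wide to x = 245. Two lanes at y = +52 and -52 mm, 73 mm wide between low ribs; in each lies a plate against the fence. Brass stops behind the jaw: 18 mm above the bed
- jaw: Steel jaw bar across both lanes, 22 mm (x) by 190 mm (y), top 32 mm above the bench. Origin: middle of its face towards the plates, at bed height; axes as the stage's. It slides along the stage's x only, driven by the handwheel, 1.25 mm per rad; does not yield when pushed. Fully back on its stops, its face is at x = 96 mm of the stage.
- handwheel (a joint): Angle of the handwheel in rad: grows clockwise seen from above, which backs the jaw away from the plates; hard stop at 9.0 (jaw on its stops). Starts between 0.5 and 2.4, where neither gap takes the spacer. Friction 0.05 N m (about 1.5 N at the crank grip); stays where it is left.
- wheel_axis (a point): Point on the handwheel's vertical axis at the height of the crank grip's middle (73 mm above the bench); at x = 195, y = 0 of the stage. The black wheel is 92 mm in diameter, its top about 50 mm above the bench, on a dark housing.
- crank_grip (a point): Middle of the red upright crank grip, 35 mm from the wheel's axis: round, 18 mm in diameter, from 51 to 89 mm above the bench (full thickness 59 to 85 mm). It spins freely on its own axis, so it can be held from above and led round in a circle without turning the hand. Free above and around.
- lane_left (a point): Middle of the near fence's opening of the lane at the stage's y = +52 mm, at the inner fence face (x = 0), 21 mm above the bench (half height of the plate). The fence is two stubs per lane (x = -8 to 0 mm, 14 mm above the bed); between them a 56 mm wide opening lets fingertips push the plate's near edge.
- lane_right (a point): The same for the lane at the stage's y = -52 mm.
- plate_amber: Amber resin specimen plate, loose, 73 mm (x) by 70 mm (y) by 18 mm thick, 0.08 to 0.16 kg. Origin: underside, middle of its near edge (the edge at the fence); x points from there to its edge facing the jaw, z up. It lies on the bed in one of the two lanes, chosen at random.
- plate_green: Green resin specimen plate, loose, 84 mm (x) by 70 mm (y) by 18 mm thick. Origin and axes as the amber plate's. It lies in the other lane.
- spacer: Blue plastic spacer standing on the bench, on either side of the stage; 16 mm thick (x), foot 50 mm wide (y), 30 mm high, above it a grip tab 32 mm wide, 16 mm thick, up to 60 mm; about 0.08 kg. Origin: middle of its underside; z up. In the gap it stands on the bed, thickness along the stage's x, mid lane, tab clear above plate and jaw; it stands by itself when let go.
- reagent: Bystander: amber jar, 52 mm in diameter, 100 mm high, standing on the opposite side of the stage from the spacer. Origin: middle of the underside.
- wash_bottle: Bystander: white bottle with red cap, 66 mm in diameter, 170 mm high. Origin: middle of the underside.
- beaker: Bystander: white beaker, 64 mm in diameter, 85 mm high. Origin: middle of the underside.
- dish: Bystander: glass dish, 90 mm in diameter, 16 mm high. Origin: middle of the underside.
- slide_box: Bystander: green slide box, 90 by 130 by 34 mm. Origin: middle of the underside.
- slide_rack: Bystander: white divided slide rack, 90 by 150 by 35 mm. Origin: middle of the underside.

How it is judged:
By the outcome, as a careful person would: the job done as asked, in the order asked, and still so for the second after the job is handed in, while the arm keeps its last pose, push and grip.
It also fails if it takes over 72 s, if anything falls off the work surface, if the arm or the gripper's body presses on something with over 40 N, if the wrist force passes 120 N, or if a joint passes its speed limit or range.

## Robot

A 6-joint arm with a two-finger parallel gripper is mounted at the origin on the work surface. World frame = base frame: x ahead of the robot, y to its left, z up, the work surface at z = 0. Lengths are in m, angles in rad, forces in N, time in s.
With the tool pointing down it reaches from about 0.375 to 0.9 m from the base axis. Payload 3.1 kg.
Tool frame: the origin (TCP) lies between the finger pads; the fingertips stand 8 mm ahead of it and the grasp point (between the pads) lies 11 mm behind it; z points along the fingers, y is the line along which they close (so a half turn about z gives the same grasp; the last joint's range is limited). The gripper opens to 85 mm and grips with 20 to 120 N. Pads are 22 mm wide; open, the fingers measure 114 mm over their backs; the gripper's body (76 mm by 85 mm) begins 54 mm behind the grasp point. The pads swing forward as they close: fully open they stand 13 mm farther back than shut.
Start: joints at [-1.357, 0.527, 1.433, -0, 1.181, -0.178], TCP at [0.239, -0.577, 0.239] pointing down, gripper open.
Joint ranges: [-3.08, 3.08], [-0.75, 2.2], [0.22, 2.44], [-1.43, 4.57], [0, 2.65], [-2.85, 2.85]. Speed limits (rad/s): [2.79, 2.79, 3.14, 3.14, 3.14, 3.14].

## Interface

Orientations are given as a unit quaternion [x, y, z, w].
In Python, from station import readout, cams, sign_off gives the robot as it stands.
- The arm moves only by the tool send_rows, never from a script. Its argument "commands" is text: rows parted by semicolons, each of 5 numbers parted by spaces: the finger opening in mm, from 0 to 85.4, then the shift along the tool's x, y, z each as a share of 0.02 m, from -1 to 1, then the turn about the tool's z as a share of 4 degrees, from -1 to 1. In form: grip dx dy dz spin; .... A call has 1 to 20 rows; each row shifts and turns the commanded pose from where the row before left it, along the tool's axes as they then stand; what a row does not reach is not made up. A row lasts 1/12 s, in which the tool goes at most 41.7 mm and 7.16 degrees, less where a joint would pass 70% of its speed; a pose out of reach is approached as far as the arm can. A call with a number of a shift or a turn outside -1 to 1 is refused whole. A call with a gripper value outside its range is refused whole. The fingers move at their own pace and stop on an object; "grip_force" is the grip in N (left out, the last holds). Time passes only in rows, so rows that do not move let the fingers close. It gives the time, the measured TCP pose, the force, the opening and the grip force at its end, in the units of the state.
- readout.sense(): the state, without advancing time (a new reading comes with each control period).
- cams.snapshot(name): name is "side" or "top" or "wrist"; returns a dict with "pixels" (480x640x3 uint8, red, green, blue), "intrinsics" (3x3 intrinsics, pixels), "dist" ([k1, k2, p1, p2, k3] as OpenCV has them; the pictures are not rectified), "eye" and "rotation" of the camera in the world. Camera axes: x right, y down, z forward; pixel columns grow to the right and rows downward; lengths in m; the calibration is good to about 2 mm. A picture is of the moment at which its call begins. There is no depth.
- sign_off(): hands the job in; it is judged then, once.
The state is a dict: "t": time; "q": joint angles; "qd": joint speeds; "tau": joint torques, N m; "tcp_pos": TCP position; "tool_rot": TCP orientation; "force": force on the tool from outside, world axes, zero at the start; "ft_torque": the same for the moment, N m; "finger_gap": opening from 0.0 (shut) to 1.0 (fully open); "gripper_force": force on a finger pad.
Only numpy, scipy, OpenCV 4.12 (cv2) and the standard library are available. Lean on these libraries where they do the work, as an engineer would, in place of code of your own. Each camera call takes 0.05 s, during which the arm holds its last target. There are 200 camera calls.

## Working session

There is one attempt and no reset: what is moved stays moved. The work goes in short steps, Python scripts to look and compute and a tool call to move; the robot and the scene stay as the last step left them, time stands still between calls to the robot, and variables do not carry over. Pictures are saved under pics/ and viewed, at most 11 in all, crops included, and the job is handed in when it is done.

Besides the shell and the picture viewer there is one more tool, called after "Emit:" as name(argument=value, ...), one argument or row to a line, values as JSON. send_rows: Moves the arm, as the interface text tells. Its arguments: {"type":"object","properties":{"commands":{"type":"string"},"grip_force":{"type":"number"}},"required":["commands"]}

```bash
mkdir -p pics; ls; python3 - <<'E'
from station import readout,cams
import cv2,numpy as np
s=readout.sense();print({k:np.round(v,3).tolist() for k,v in s.items()})
for n in("top","side"):
    c=cams.snapshot(n);cv2.imwrite(f"pics/{n}0.png",c["pixels"][...,::-1]);np.save(f"{n}0.npy",c,allow_pickle=True)
    print(n,c["eye"],c["rotation"],c["intrinsics"],c["dist"])
E
```

```text
pics
{'t': 0.0, 'q': [-1.357, 0.528, 1.434, 0.0, 1.181, -0.179], 'qd': [0.001, -0.0, 0.0, 0.0, 0.0, -0.002], 'tau': [-0.001, -44.236, -17.803, -0.0, 0.008, 0.0], 'tcp_pos': [0.239, -0.577, 0.238], 'tool_rot': [0.981, 0.195, -0.0, -0.001], 'force': [-0.036, -0.784, 0.471], 'ft_torque': [-0.046, 0.058, 0.028], 'gripper_force': 0.0, 'finger_gap': 0.999}
top [ 0.34900229 -0.04973178  1.5341814 ] [ 0.70892283 -0.69960437  0.05536997 -0.07011642] [[559.95754914   0.         318.48421146]
 [  0.         559.95754914 241.73958091]
 [  0.           0.           1.        ]] [-0.11491388  0.          0.          0.          0.        ]
side [0.37341294 0.70799097 0.86724596] [-0.1363896   0.91323186 -0.37891045  0.06190575] [[540.87185225   0.         316.48920701]
 [  0.         540.87185225 231.82728264]
 [  0.           0.           1.        ]] [-0.02275895  0.          0.          0.          0.        ]
```

View pics/top0.png

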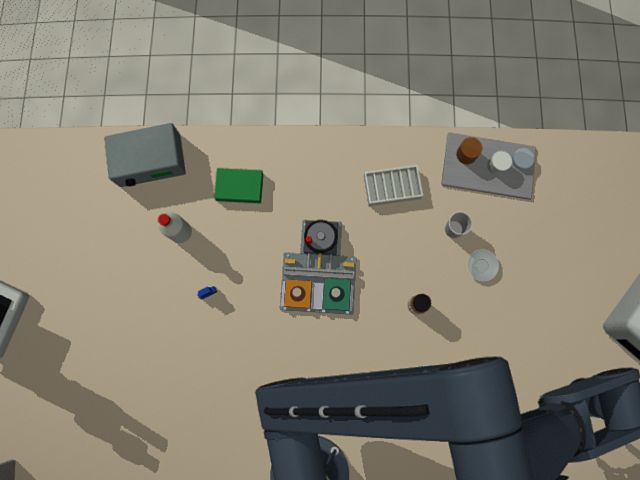

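View pics/side0.png

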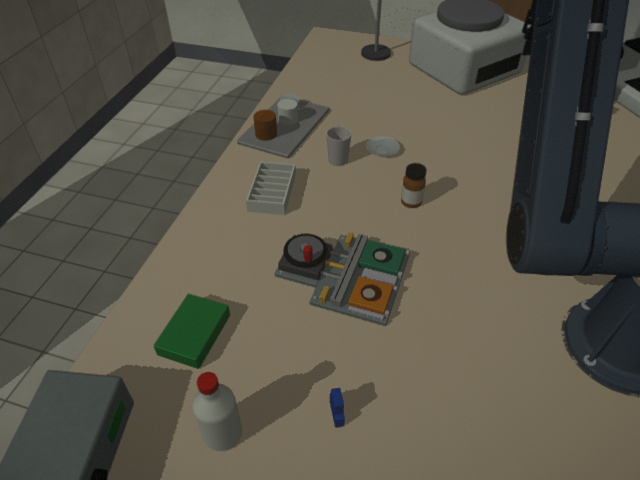

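The top view shows the amber plate at about (297,293) in the left lane, the green one at (337,293), the wheel at (320,237), the grip at (308,240) and the blue spacer at (207,293). The side view agrees: amber (372,295), grip (308,254), spacer (337,407).

```bash
cat > h.py <<'E'
import numpy as np,cv2
from scipy.spatial.transform import Rotation as R
def shot(n,name=None):
    from station import cams
    c=cams.snapshot(n)
    if name: cv2.imwrite(f"pics/{name}.png",c["pixels"][...,::-1]); np.save(f"{name}.npy",c,allow_pickle=True)
    return c
def rot(c):
    r=np.array(c["rotation"]); return R.from_quat(r).as_matrix() if r.size==4 else r
def rays(c,uv):
    p=cv2.undistortPoints(np.float64(uv).reshape(-1,1,2),c["intrinsics"],np.float64(c["dist"])).reshape(-1,2)
    return np.c_[p,np.ones(len(p))]@rot(c).T
def plane(c,uv,z):
    d=rays(c,uv);e=np.array(c["eye"]);return (e+d*((z-e[2])/d[:,2])[:,None])
def tri(c1,u1,c2,u2):
    a,b=rays(c1,u1)[0],rays(c2,u2)[0];e1,e2=np.array(c1["eye"]),np.array(c2["eye"])
    s=np.linalg.lstsq(np.c_[a,-b],e2-e1,rcond=None)[0];p,q=e1+a*s[0],e2+b*s[1]
    return (p+q)/2,np.linalg.norm(p-q)
def project(c,P):
    M=rot(c).T; return cv2.projectPoints(np.float64(P).reshape(-1,1,3),cv2.Rodrigues(M)[0],-M@np.array(c["eye"]),c["intrinsics"],np.float64(c["dist"]))[0].reshape(-1,2)
HS={"red":[(0,150,90),(6,255,255)],"amber":[(8,150,80),(22,255,255)],"green":[(65,100,40),(90,255,255)],"blue":[(108,140,40),(130,255,255)]}
def blobs(c,col,box=None,amin=15):
    h=cv2.cvtColor(c["pixels"],cv2.COLOR_RGB2HSV);m=cv2.inRange(h,*map(np.array,HS[col]))
    if col=="red": m|=cv2.inRange(h,np.array((174,150,90)),np.array((180,255,255)))
    if box: k=np.zeros_like(m);k[box[1]:box[3],box[0]:box[2]]=1;m=m*k
    cs=cv2.findContours(m,cv2.RETR_EXTERNAL,cv2.CHAIN_APPROX_NONE)[0]
    return sorted([x for x in cs if cv2.contourArea(x)>=amin],key=cv2.contourArea,reverse=True)
def cen(x): m=cv2.moments(x);return np.array([m["m10"],m["m01"]])/m["m00"]
E
python3 - <<'E'
from h import *
np.set_printoptions(precision=4,suppress=True)
T=np.load("top0.npy",allow_pickle=True).item();S=np.load("side0.npy",allow_pickle=True).item()
bt={"amber":(270,270,320,320),"green":(318,270,360,320),"red":(295,225,330,255),"blue":(180,270,230,310)}
bs={"amber":(340,265,400,325),"green":(350,235,415,280),"red":(295,235,320,270),"blue":(320,370,355,440)}
for k,z in(("amber",.03),("green",.03),("red",.08),("blue",.045)):
    a=blobs(T,k,bt[k],4)[0];b=blobs(S,k,bs[k],4)[0]
    r=cv2.minAreaRect(a)
    print(k,cv2.contourArea(a),cen(a),plane(T,cen(a),z)[0],plane(S,cen(b),z)[0],tri(T,cen(a),S,cen(b)),r[2])
    if k in("amber","green"):
        for C,q in((T,a),(S,b)):
            bp=cv2.boxPoints(cv2.minAreaRect(q));P=plane(C,bp,.03)[:,:2];print(P.tolist(),np.linalg.norm(P-np.roll(P,1,0),axis=1))
    if k=="blue":print(r,plane(T,cv2.boxPoints(r),.06))
E
```

```text
amber 636.0 [297.5755 293.5259] [0.4768 0.0379 0.03  ] [0.4776 0.0434 0.03  ] (array([0.4779, 0.0383, 0.0236]), np.float64(0.0010583979102048466)) 4.39870548248291
[[0.44278062826436837, 0.07412761892478958], [0.5152431473104625, 0.07031976586063349], [0.5108511453141613, 0.0013683409674747626], [0.43855269943122077, 0.00567567209647217]] [0.0686 0.0726 0.0691 0.0724]
[[0.5149280377430565, 0.07827785248986052], [0.5178645259039514, 0.0009362864854870478], [0.4403798434810372, 0.00660008330108508], [0.4411400221542837, 0.08232396124515629]] [0.0739 0.0774 0.0777 0.0757]
green 744.5 [336.3031 293.831 ] [ 0.4774 -0.0662  0.03  ] [ 0.4776 -0.0603  0.03  ] (array([ 0.4782, -0.0663,  0.0235]), np.float64(0.0004951922940924092)) 3.5763344764709473
[[0.4371394056623591, -0.02989343308707575], [0.520994772168909, -0.033985778329228986], [0.5174948632607572, -0.10321462615774873], [0.43375361151217, -0.09853298457519492]] [0.0687 0.084  0.0693 0.0839]
[[0.5192637636970705, -0.022733798092466007], [0.5242415449171915, -0.10129796426122295], [0.43595332052114605, -0.09675113068417374], [0.43507387907583994, -0.019783056674794852]] [0.0842 0.0787 0.0884 0.077 ]
red 18.0 [308.0741 238.8704] [0.6174 0.0103 0.08  ] [0.6197 0.0067 0.08  ] (array([0.6175, 0.0103, 0.084 ]), np.float64(0.0017690793357739315)) 0.0
blue 113.5 [206.1336 291.8443] [0.4761 0.2831 0.045 ] [0.4761 0.2942 0.045 ] (array([0.4777, 0.2866, 0.0299]), np.float64(0.0005475505200553719)) 65.55604553222656
((206.29794311523438, 291.4554748535156), (8.19329833984375, 18.04180908203125), 65.55604553222656) [[0.4754 0.3061 0.06  ]
 [0.4961 0.2628 0.06  ]
 [0.4764 0.2528 0.06  ]
 [0.4558 0.296  0.06  ]]
```

```bash
cat > plan.py <<'E'
import sys,numpy as np
from station import readout
from scipy.spatial.transform import Rotation as R
# plan.py grip x y z yawdeg(of tool x) n  [waypoints repeated]
def rows(tgts,p=None,yaw=None):
    s=readout.sense()
    M=R.from_quat(s["tool_rot"]).as_matrix()
    p=np.array(s["tcp_pos"]) if p is None else p
    yaw=np.arctan2(M[1,0],M[0,0]) if yaw is None else yaw
    out=[]
    for g,x,y,z,yd,n in tgts:
        n=int(n);t=np.array([x,y,z]);dy=(np.radians(yd)-yaw+np.pi)%(2*np.pi)-np.pi
        d=(t-p)/n
        for i in range(n):
            a=yaw+dy*i/n
            c,sn=np.cos(a),np.sin(a)
            v=np.array([d[0]*c+d[1]*sn, d[0]*sn-d[1]*c, -d[2]])/.02
            out.append(np.r_[g,v,-np.degrees(dy/n)/4])
        p,yaw=t,yaw+dy
    return out
def show(o):
    print("max",np.abs(np.array(o)[:,1:]).max())
    for i in range(0,len(o),20): print("; ".join(" ".join(f"{v:.3g}" if j==0 else f"{v:.2f}" for j,v in enumerate(r)) for r in o[i:i+20]),"\n")
if __name__=="__main__":
    a=list(map(float,sys.argv[1:])); show(rows([a[i:i+6] for i in range(0,len(a),6)]))
E
python3 plan.py 85 .53 -.01 .32 87 36
```

```text
max 0.8846704123962836
85 0.67 -0.57 -0.11 -0.45; 85 0.69 -0.55 -0.11 -0.45; 85 0.71 -0.53 -0.11 -0.45; 85 0.73 -0.51 -0.11 -0.45; 85 0.74 -0.48 -0.11 -0.45; 85 0.76 -0.46 -0.11 -0.45; 85 0.77 -0.44 -0.11 -0.45; 85 0.78 -0.41 -0.11 -0.45; 85 0.80 -0.39 -0.11 -0.45; 85 0.81 -0.36 -0.11 -0.45; 85 0.82 -0.34 -0.11 -0.45; 85 0.83 -0.31 -0.11 -0.45; 85 0.84 -0.29 -0.11 -0.45; 85 0.85 -0.26 -0.11 -0.45; 85 0.85 -0.23 -0.11 -0.45; 85 0.86 -0.21 -0.11 -0.45; 85 0.87 -0.18 -0.11 -0.45; 85 0.87 -0.15 -0.11 -0.45; 85 0.88 -0.12 -0.11 -0.45; 85 0.88 -0.10 -0.11 -0.45 

85 0.88 -0.07 -0.11 -0.45; 85 0.88 -0.04 -0.11 -0.45; 85 0.88 -0.01 -0.11 -0.45; 85 0.88 0.01 -0.11 -0.45; 85 0.88 0.04 -0.11 -0.45; 85 0.88 0.07 -0.11 -0.45; 85 0.88 0.10 -0.11 -0.45; 85 0.88 0.12 -0.11 -0.45; 85 0.87 0.15 -0.11 -0.45; 85 0.87 0.18 -0.11 -0.45; 85 0.86 0.21 -0.11 -0.45; 85 0.85 0.23 -0.11 -0.45; 85 0.85 0.26 -0.11 -0.45; 85 0.84 0.29 -0.11 -0.45; 85 0.83 0.31 -0.11 -0.45; 85 0.82 0.34 -0.11 -0.45
```

Emit:
send_rows(
  commands="85 0.67 -0.57 -0.11 -0.45; 85 0.69 -0.55 -0.11 -0.45; 85 0.71 -0.53 -0.11 -0.45; 85 0.73 -0.51 -0.11 -0.45; 85 0.74 -0.48 -0.11 -0.45; 85 0.76 -0.46 -0.11 -0.45; 85 0.77 -0.44 -0.11 -0.45; 85 0.78 -0.41 -0.11 -0.45; 85 0.80 -0.39 -0.11 -0.45; 85 0.81 -0.36 -0.11 -0.45; 85 0.82 -0.34 -0.11 -0.45; 85 0.83 -0.31 -0.11 -0.45; 85 0.84 -0.29 -0.11 -0.45; 85 0.85 -0.26 -0.11 -0.45; 85 0.85 -0.23 -0.11 -0.45; 85 0.86 -0.21 -0.11 -0.45; 85 0.87 -0.18 -0.11 -0.45; 85 0.87 -0.15 -0.11 -0.45; 85 0.88 -0.12 -0.11 -0.45; 85 0.88 -0.10 -0.11 -0.45",
)

```text
t: 1.77
tcp_pos: [0.4011, -0.2602, 0.2837]
tool_rot: [0.872, 0.49, 0.0, 0.0]
force: [0.3, 0.1, -0.3]
finger_gap: 0.993
gripper_force: 0.0
```

Emit:
send_rows(
  commands="85 0.88 -0.07 -0.11 -0.45; 85 0.88 -0.04 -0.11 -0.45; 85 0.88 -0.01 -0.11 -0.45; 85 0.88 0.01 -0.11 -0.45; 85 0.88 0.04 -0.11 -0.45; 85 0.88 0.07 -0.11 -0.45; 85 0.88 0.10 -0.11 -0.45; 85 0.88 0.12 -0.11 -0.45; 85 0.87 0.15 -0.11 -0.45; 85 0.87 0.18 -0.11 -0.45; 85 0.86 0.21 -0.11 -0.45; 85 0.85 0.23 -0.11 -0.45; 85 0.85 0.26 -0.11 -0.45; 85 0.84 0.29 -0.11 -0.45; 85 0.83 0.31 -0.11 -0.45; 85 0.82 0.34 -0.11 -0.45; 85 0 0 0 0",
)

```text
t: 3.18
tcp_pos: [0.5299, -0.0066, 0.3192]
tool_rot: [0.722, 0.692, 0.001, 0.0]
force: [0.4, -0.1, 0.8]
finger_gap: 0.998
gripper_force: 0.0
```

```bash
python3 - <<'E'
from h import *
c=shot("wrist","w1");print(c["eye"],rot(c).round(3).tolist(),c["intrinsics"].round(1).tolist(),c["dist"])
E
```

```text
[0.533428   0.06111403 0.45519429] [[0.999, -0.042, -0.009], [-0.043, -0.965, -0.26], [0.002, 0.26, -0.966]] [[426.9, 0.0, 320.3], [0.0, 426.9, 240.6], [0.0, 0.0, 1.0]] [-0.09444003  0.          0.          0.          0.        ]
```

View pics/w1.png

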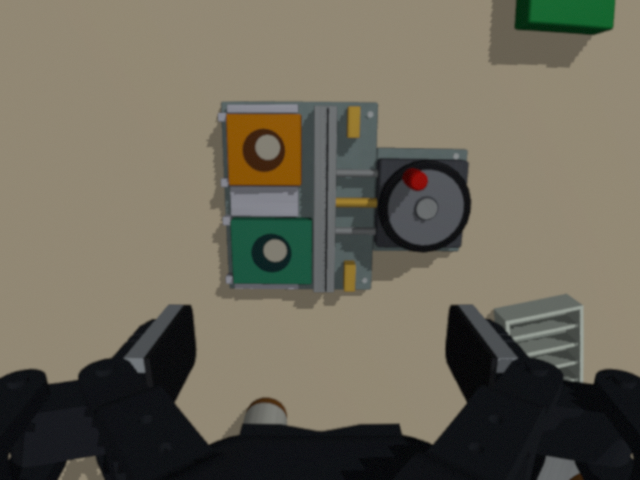

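The wrist view shows amber (264,149), green (272,251), the jaw bar at columns 315-336, the wheel centred near (425,206), the grip top at about (417,180) and the brass stops at (354,122) and (350,276).

```bash
cat > meas.py <<'E'
from h import *
np.set_printoptions(precision=4,suppress=True)
def quad(cnt):
    q=cv2.approxPolyDP(cv2.convexHull(cnt),.03*cv2.arcLength(cnt,True),True).reshape(-1,2)
    return q
def jig(c,box_a=None,box_g=None):
    out={}
    for k,L,b in(("amber",.073,box_a),("green",.084,box_g)):
        x=blobs(c,k,b,300)[0]
        P=plane(c,x.reshape(-1,2).astype(float),.03)[:,:2]
        r=cv2.minAreaRect((P*1e4).astype(np.float32));bp=cv2.boxPoints(r)/1e4
        a=(r[2]+45)%90-45
        ctr=np.array(r[0])/1e4
        out[k]=(ctr,a,np.array(r[1])/1e4);print(k,ctr,a,out[k][2])
    return out
E
python3 - <<'E'
from meas import *
c=np.load("w1.npy",allow_pickle=True).item()
o=jig(c,(210,95,320,195),(215,205,325,300))
g=cv2.cvtColor(c["pixels"],cv2.COLOR_RGB2GRAY)
# black rim
m=(g<45).astype(np.uint8)*255; k=np.zeros_like(m);k[140:265,370:480]=1;m*=k
n=max(cv2.findContours(m,cv2.RETR_EXTERNAL,cv2.CHAIN_APPROX_NONE)[0],key=cv2.contourArea)
P=plane(c,n.reshape(-1,2).astype(float),.05)[:,:2]
print("rim",cv2.minEnclosingCircle((P*1e4).astype(np.float32)), cv2.boundingRect(n))
for b in blobs(c,"red",(390,150,450,210)):
    print("red",cv2.contourArea(b),cen(b),plane(c,cen(b),.08)[0],cv2.boundingRect(b))
    P=plane(c,b.reshape(-1,2).astype(float),.089)[:,:2]; print(P[:,0].min(),P[:,0].max(),P[:,1].min(),P[:,1].max())
yaw=np.radians((o["amber"][1]+o["green"][1])/2)
a,gr=o["amber"][0],o["green"][0];u=a-gr;print("yaw edges",yaw, "yaw ctrs",np.arctan2(u[1],u[0])-np.arctan2(.104,-.0055))
for y in(yaw,):
    X=np.array([np.cos(y),np.sin(y)]);Y=np.array([-X[1],X[0]])
    O=(a-.0365*X-.052*Y+gr-.042*X+.052*Y)/2;print("O",O,"wheel",O+.195*X, "from a",a-.0365*X-.052*Y)
    for k,p in(("O",[0,0,.02]),):pass
    W=O+.195*X;pts=[np.r_[W,.05],np.r_[O+.0*X+.052*Y,.021]]
    print(project(c,np.array(pts)))
# profile across jaw at y=0 (between lanes)
for yy in(.09,.0,-.09):
    s=np.arange(.08,.125,.001);uv=project(c,np.array([np.r_[O+t*X+yy*Y,.032] for t in s]))
    print(yy,[int(g[int(round(v)),int(round(u))]) for u,v in uv])
E
```

```text
amber [0.4781 0.0412] -2.8993911743164062 [0.0689 0.0729]
green [ 0.4777 -0.0623] -3.352325439453125 [0.0716 0.0839]
rim ((6233.5986328125, -136.82704162597656), 560.4780883789062) (373, 159, 97, 93)
red 231.5 [418.4406 180.1353] [0.6189 0.0118 0.08  ] (411, 171, 17, 19)
0.6103172707594186 0.6242811447677046 0.005168424441299835 0.020914428883472544
yaw edges -0.0545565194059545 yaw ctrs -0.05597847151191293
O [ 0.4387 -0.0084] wheel [ 0.6334 -0.019 ] from a [ 0.4388 -0.0087]
[[425.9909 207.5032]
 [228.6684 149.0368]]
0.09 [94, 95, 93, 90, 84, 80, 102, 109, 110, 109, 108, 106, 107, 109, 108, 106, 100, 82, 58, 66, 90, 107, 110, 111, 112, 110, 109, 103, 95, 96, 97, 95, 97, 92, 84, 71, 67, 72, 92, 111, 119, 121, 124, 124, 124]
0.0 [65, 67, 66, 68, 70, 77, 90, 101, 105, 105, 105, 104, 105, 106, 106, 103, 97, 82, 61, 71, 96, 106, 109, 107, 108, 106, 106, 109, 112, 114, 115, 115, 115, 115, 115, 115, 115, 115, 115, 115, 114, 115, 114, 116, 115]
-0.09 [65, 66, 65, 65, 66, 68, 78, 94, 102, 103, 103, 102, 100, 102, 101, 100, 94, 77, 77, 57, 68, 93, 103, 103, 104, 105, 104, 94, 79, 67, 65, 65, 66, 65, 64, 64, 65, 66, 74, 90, 107, 114, 116, 117, 117]
```

```bash
python3 plan.py 55 .618 .0124 .12 87 12 50 .618 .0124 .067 87 5
```

```text
max 0.8284451254420311
55 0.10 0.37 0.83 0.01; 55 0.10 0.37 0.83 0.01; 55 0.10 0.37 0.83 0.01; 55 0.10 0.37 0.83 0.01; 55 0.10 0.37 0.83 0.01; 55 0.10 0.37 0.83 0.01; 55 0.10 0.37 0.83 0.01; 55 0.10 0.37 0.83 0.01; 55 0.10 0.37 0.83 0.01; 55 0.10 0.37 0.83 0.01; 55 0.10 0.37 0.83 0.01; 55 0.10 0.37 0.83 0.01; 50 0.00 0.00 0.53 -0.00; 50 0.00 0.00 0.53 -0.00; 50 0.00 0.00 0.53 -0.00; 50 0.00 0.00 0.53 -0.00; 50 0.00 0.00 0.53 -0.00
```

Emit:
send_rows(
  commands="55 0.10 0.37 0.83 0; 55 0.10 0.37 0.83 0; 55 0.10 0.37 0.83 0; 55 0.10 0.37 0.83 0; 55 0.10 0.37 0.83 0; 55 0.10 0.37 0.83 0; 55 0.10 0.37 0.83 0; 55 0.10 0.37 0.83 0; 55 0.10 0.37 0.83 0; 55 0.10 0.37 0.83 0; 55 0.10 0.37 0.83 0; 55 0.10 0.37 0.83 0; 50 0 0 0 0",
)

```text
t: 4.32
tcp_pos: [0.6175, 0.0098, 0.1162]
tool_rot: [0.724, 0.69, -0.002, -0.002]
force: [0.0, -0.1, 0.3]
finger_gap: 0.588
gripper_force: 0.0
```

```bash
python3 - <<'E'
from meas import *
c=shot("wrist","w2")
for b in blobs(c,"red",None,100)[:3]:
    print(cv2.contourArea(b),cv2.boundingRect(b),plane(c,cen(b),.08)[0])
    P=plane(c,b.reshape(-1,2).astype(float),.085)[:,:2]; print(P.min(0),P.max(0))
E
```

```text
1677.5 (297, 252, 41, 57) [0.6174 0.013  0.08  ]
[0.6085 0.003 ] [0.6254 0.0279]
```

View pics/w2.png

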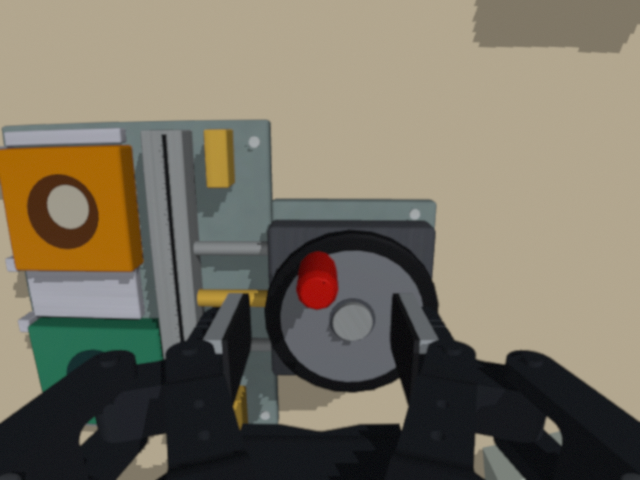

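The close view shows the grip's top disc near (318,289), the hub at (352,320) and the black rim centred near (351,311).

```bash
python3 - <<'E'
from meas import *
c=np.load("w2.npy",allow_pickle=True).item()
print("grip",plane(c,[[318,289]],.089),plane(c,[[318,262]],.059))
for u in ([265,311],[438,311],[351,231],[350,391]): print(plane(c,[u],.05)[0])
a=blobs(c,"amber",(0,120,150,280))[0];P=plane(c,a.reshape(-1,2).astype(float),.03)[:,:2]
r=cv2.minAreaRect((P*1e4).astype(np.float32));print(r)
E
python3 plan.py 50 .6175 .0125 .067 87 5
```

```text
grip [[0.6174 0.0133 0.089 ]] [[0.6172 0.0151 0.059 ]]
[ 0.5883 -0.013   0.05  ]
[ 0.6777 -0.0174  0.05  ]
[0.6338 0.0273 0.05  ]
[ 0.6308 -0.063   0.05  ]
((4808.69091796875, 415.1752014160156), (696.2672119140625, 791.9207153320312), 87.2350845336914)
max 0.5065984457754659
50 0.03 -0.00 0.51 0.02; 50 0.03 -0.00 0.51 0.02; 50 0.03 -0.00 0.51 0.02; 50 0.03 -0.00 0.51 0.02; 50 0.03 -0.00 0.51 0.02
```

Emit:
send_rows(
  commands="50 0.04 0 0.5 0; 50 0.04 0 0.5 0; 50 0.04 0 0.5 0; 50 0.04 0 0.5 0; 50 0.04 0 0.5 0; 10 0 0 0 0; 10 0 0 0 0; 10 0 0 0 0; 10 0 0 0 0; 10 0 0 0 0; 10 0 0 0 0",
  grip_force=40,
)

```text
t: 5.28
tcp_pos: [0.6185, 0.0142, 0.0691]
tool_rot: [0.724, 0.69, -0.0, -0.001]
force: [-1.8, 0.9, -3.3]
finger_gap: 0.193
gripper_force: 39.2
```

```bash
cat > circ.py <<'E'
import sys,numpy as np
from station import readout
from scipy.spatial.transform import Rotation as R
cx,cy,step,n=map(float,sys.argv[1:5])
s=readout.sense();M=R.from_quat(s["tool_rot"]).as_matrix();p=np.array(s["tcp_pos"][:2]);d=p-[cx,cy]
yaw=np.arctan2(M[1,0],M[0,0]);a=np.arctan2(d[1],d[0]);print("p",p,"r",np.linalg.norm(d),"ang",a,"yaw",np.degrees(yaw),"F",np.round(s["force"],1))
r=.035;pts=[p]+[np.array([cx,cy])+r*np.array([np.cos(a-step*i),np.sin(a-step*i)]) for i in range(1,int(n)+1)]
o=[]
for q,w in zip(pts,pts[1:]):
    v=(w-q)/.02;c,t=np.cos(yaw),np.sin(yaw);o.append(f"10 {v[0]*c+v[1]*t:.2f} {v[0]*t-v[1]*c:.2f} 0 0")
print("; ".join(o))
E
python3 circ.py .633 -.0178 .2 18
```

```text
p [0.61847698 0.01423568] r 0.035173899313590926 ang 1.9964233610841684 yaw 87.30482472225248 F [-1.8  0.9 -3.3]
10 0.12 0.33 0 0; 10 0.06 0.34 0 0; 10 -0.01 0.35 0 0; 10 -0.08 0.34 0 0; 10 -0.14 0.32 0 0; 10 -0.21 0.28 0 0; 10 -0.26 0.24 0 0; 10 -0.30 0.18 0 0; 10 -0.33 0.12 0 0; 10 -0.35 0.05 0 0; 10 -0.35 -0.02 0 0; 10 -0.34 -0.09 0 0; 10 -0.31 -0.15 0 0; 10 -0.28 -0.21 0 0; 10 -0.23 -0.26 0 0; 10 -0.17 -0.30 0 0; 10 -0.11 -0.33 0 0; 10 -0.04 -0.35 0 0
```

Emit:
send_rows(
  commands="10 0.12 0.33 0 0; 10 0.06 0.34 0 0; 10 -0.01 0.35 0 0; 10 -0.08 0.34 0 0; 10 -0.14 0.32 0 0; 10 -0.21 0.28 0 0; 10 -0.26 0.24 0 0; 10 -0.30 0.18 0 0",
)

```text
t: 5.95
tcp_pos: [0.6647, -0.0048, 0.0691]
tool_rot: [0.724, 0.69, -0.001, -0.002]
force: [-7.2, -0.5, 0.5]
finger_gap: 0.196
gripper_force: 39.7
```

```bash
python3 circ.py .633 -.0178 .2 18
```

```text
p [ 0.66473824 -0.00483955] r 0.03428249193429003 ang 0.3876874933257588 yaw 87.3104966116419 F [-7.2 -0.5  0.5]
10 -0.31 0.15 0 0; 10 -0.35 0.05 0 0; 10 -0.35 -0.02 0 0; 10 -0.34 -0.09 0 0; 10 -0.31 -0.16 0 0; 10 -0.27 -0.22 0 0; 10 -0.23 -0.27 0 0; 10 -0.17 -0.31 0 0; 10 -0.11 -0.33 0 0; 10 -0.04 -0.35 0 0; 10 0.03 -0.35 0 0; 10 0.10 -0.33 0 0; 10 0.17 -0.31 0 0; 10 0.22 -0.27 0 0; 10 0.27 -0.22 0 0; 10 0.31 -0.16 0 0; 10 0.34 -0.10 0 0; 10 0.35 -0.03 0 0
```

Emit:
send_rows(
  commands="10 -0.33 0.12 0 0; 10 -0.35 0.05 0 0; 10 -0.35 -0.02 0 0; 10 -0.34 -0.09 0 0; 10 -0.31 -0.16 0 0; 10 -0.27 -0.22 0 0; 10 -0.23 -0.27 0 0; 10 -0.17 -0.31 0 0; 10 -0.11 -0.33 0 0; 10 -0.04 -0.35 0 0; 10 0.03 -0.35 0 0; 10 0.10 -0.33 0 0; 10 0.17 -0.31 0 0",
)

```text
t: 7.03
tcp_pos: [0.6126, -0.0471, 0.0692]
tool_rot: [0.723, 0.69, 0.0, 0.001]
force: [4.0, 0.7, -7.9]
finger_gap: 0.189
gripper_force: 39.1
```

```bash
python3 circ.py .633 -.0178 .2 18
```

```text
p [ 0.61259172 -0.04705321] r 0.035668582971179814 ang -2.1799382078479894 yaw 87.31966562835336 F [ 4.   0.7 -7.9]
10 0.24 -0.26 0 0; 10 0.27 -0.23 0 0; 10 0.31 -0.17 0 0; 10 0.33 -0.11 0 0; 10 0.35 -0.04 0 0; 10 0.35 0.03 0 0; 10 0.33 0.10 0 0; 10 0.31 0.16 0 0; 10 0.27 0.22 0 0; 10 0.22 0.27 0 0; 10 0.16 0.31 0 0; 10 0.10 0.34 0 0; 10 0.03 0.35 0 0; 10 -0.04 0.35 0 0; 10 -0.11 0.33 0 0; 10 -0.17 0.30 0 0; 10 -0.23 0.26 0 0; 10 -0.28 0.21 0 0
```

Emit:
send_rows(
  commands="10 0.24 -0.26 0 0; 10 0.27 -0.22 0 0; 10 0.31 -0.17 0 0; 10 0.33 -0.11 0 0; 10 0.35 -0.04 0 0; 10 0.35 0.03 0 0; 10 0.33 0.10 0 0; 10 0.31 0.16 0 0; 10 0.27 0.22 0 0; 10 0.22 0.27 0 0; 10 0.16 0.31 0 0; 10 0.10 0.34 0 0",
)

```text
t: 8.03
tcp_pos: [0.6283, 0.0171, 0.0692]
tool_rot: [0.723, 0.691, -0.001, 0.001]
force: [-1.0, -8.7, -6.8]
finger_gap: 0.197
gripper_force: 39.5
```

```bash
python3 circ.py .633 -.0178 .2 10; python3 - <<'E'
from meas import *
c=shot("wrist","w3");g=cv2.cvtColor(c["pixels"],cv2.COLOR_RGB2GRAY)
O=np.array([.4387,-.0078]);y=-.0552;X=np.array([np.cos(y),np.sin(y)]);Y=np.array([-X[1],X[0]])
for yy in(.09,.052,.0):
    s=np.arange(.08,.125,.001);uv=project(c,np.array([np.r_[O+t*X+yy*Y,.032] for t in s]))
    print(yy,[int(g[int(round(v)),int(round(u))]) if 0<=u<639 and 0<=v<479 else -1 for u,v in uv])
E
```

```text
p [0.62832811 0.01708801] r 0.03519942476970937 ang 1.703915460832147 yaw 87.40038330275102 F [-1.  -8.7 -6.8]
10 0.02 0.35 0 0; 10 -0.04 0.35 0 0; 10 -0.11 0.33 0 0; 10 -0.17 0.30 0 0; 10 -0.23 0.26 0 0; 10 -0.28 0.21 0 0; 10 -0.31 0.15 0 0; 10 -0.34 0.09 0 0; 10 -0.35 0.02 0 0; 10 -0.35 -0.05 0 0
0.09 [94, 112, 115, 114, 113, 113, 115, 114, 113, 113, 113, 112, 113, 112, 125, 128, 126, 128, 125, 123, 126, 126, 125, 121, 86, 25, 22, 110, 128, 130, 128, 128, 129, 127, 124, 108, 78, 78, 88, 129, 137, 141, 142, 143, 142]
0.052 [67, 65, 66, 81, 109, 114, 115, 115, 116, 115, 101, 83, 82, 87, 114, 125, 126, 128, 126, 122, 125, 128, 129, 129, 111, 42, 28, 92, 127, 128, 129, 129, 128, 128, 126, 104, 80, 78, 78, 77, 76, 76, 75, 85, 108]
0.0 [94, 104, 113, 113, 114, 114, 113, 114, 112, 114, 112, 99, 81, 82, 105, 123, 125, 125, 125, 124, 123, 126, 125, 126, 114, 52, 21, 68, 123, 123, 111, 85, 54, 23, 21, 23, 24, 23, 23, 22, 22, 30, 34, 32, 34]
```

Emit:
send_rows(
  commands="10 0.02 0.35 0 0; 10 -0.04 0.35 0 0; 10 -0.11 0.33 0 0; 10 -0.17 0.30 0 0; 10 -0.23 0.26 0 0; 10 -0.28 0.21 0 0",
)

```text
t: 8.58
tcp_pos: [0.6616, 0.0011, 0.0692]
tool_rot: [0.723, 0.69, -0.001, -0.002]
force: [-3.5, -0.7, -2.4]
finger_gap: 0.191
gripper_force: 40.4
```

```bash
python3 circ.py .633 -.0178 .1 10
```

```text
p [0.66162193 0.00106501] r 0.0342797811570427 ang 0.5827529728304761 yaw 87.32368965899332 F [-3.5 -0.7 -2.4]
10 -0.13 0.12 0 0; 10 -0.16 0.08 0 0; 10 -0.16 0.06 0 0; 10 -0.17 0.05 0 0; 10 -0.17 0.03 0 0; 10 -0.17 0.01 0 0; 10 -0.17 -0.00 0 0; 10 -0.17 -0.02 0 0; 10 -0.17 -0.04 0 0; 10 -0.17 -0.06 0 0
```

Emit:
send_rows(
  commands="10 -0.15 0.10 0 0; 10 -0.16 0.08 0 0; 10 -0.16 0.06 0 0; 10 -0.17 0.05 0 0",
)

```text
t: 8.92
tcp_pos: [0.6649, -0.0059, 0.0691]
tool_rot: [0.725, 0.689, 0.001, -0.008]
force: [-7.1, 23.1, 3.5]
finger_gap: 0.195
gripper_force: 41.0
```

Emit:
send_rows(
  commands="10 -0.17 0.03 0 0; 10 -0.17 0.01 0 0",
)

```text
t: 9.08
tcp_pos: [0.6649, -0.0064, 0.0692]
tool_rot: [0.725, 0.688, 0.005, -0.011]
force: [-4.8, 38.6, 3.0]
finger_gap: 0.192
gripper_force: 41.0
```

```bash
python3 circ.py .633 -.0178 .1 8
```

```text
p [ 0.66490204 -0.00643461] r 0.03386609355786027 ang 0.3422399122978917 yaw 86.96794341519696 F [-4.8 38.6  3. ]
10 -0.14 0.11 0 0; 10 -0.17 0.04 0 0; 10 -0.17 0.03 0 0; 10 -0.17 0.01 0 0; 10 -0.17 -0.01 0 0; 10 -0.17 -0.03 0 0; 10 -0.17 -0.04 0 0; 10 -0.16 -0.06 0 0
```

Emit:
send_rows(
  commands="10 0.1 0 0 0; 60 0 0 0 0; 60 0 0 0 0; 60 0 0 0 0; 60 0 0 -0.4 0; 60 0 0 -0.8 0; 60 0 0 -1 0; 60 0 0 -1 0; 60 0 0 -1 0; 85 0 0 -1 0; 85 0 0 0 0",
)

```text
t: 10.0
tcp_pos: [0.6729, -0.0194, 0.1795]
tool_rot: [0.724, 0.69, 0.004, 0.005]
force: [0.7, -0.1, 0.9]
finger_gap: 0.95
gripper_force: 0.0
```

```bash
python3 - <<'E'
from meas import *
c=shot("wrist","w4");g=cv2.cvtColor(c["pixels"],cv2.COLOR_RGB2GRAY)
O=np.array([.4387,-.0078]);y=-.0552;X=np.array([np.cos(y),np.sin(y)]);Y=np.array([-X[1],X[0]])
for b in blobs(c,"red",None,100)[:1]: print(plane(c,cen(b),.08)[0])
for yy in(.09,.052,.0):
    s=np.arange(.085,.125,.001);uv=project(c,np.array([np.r_[O+t*X+yy*Y,.032] for t in s]))
    print(yy,[int(g[int(round(v)),int(round(u))]) if 0<=u<639 and 0<=v<479 else -1 for u,v in uv])
from station import readout;s=readout.sense();print(s["tcp_pos"],s["tool_rot"],s["force"])
E
python3 plan.py 70 .477 .285 .19 115 26
```

```text
[ 0.6661 -0.006   0.08  ]
0.09 [99, 98, 99, 99, 100, 99, 101, 100, 100, 99, 101, 107, 111, 112, 111, 109, 108, 110, 110, 110, 95, 72, 26, 42, 102, 111, 114, 113, 113, 113, 110, 105, 78, 80, 114, 120, 125, 125, 125, 125]
0.052 [100, 101, 101, 101, 99, 93, 74, 71, 71, 71, 78, 105, 109, 112, 111, 110, 110, 113, 113, 113, 108, 90, 31, 39, 96, 109, 113, 113, 112, 113, 113, 105, 93, 69, 67, 67, 65, 53, 50, 65]
0.0 [99, 99, 99, 98, 99, 97, 95, 77, 71, 71, 84, 97, 110, 111, 111, 111, 109, 109, 111, 110, 106, 88, 58, 39, 70, 110, 114, 114, 112, 111, 112, 106, 97, 77, 89, 115, 119, 119, 119, 120]
[ 0.6716 -0.0191  0.1772] [0.724  0.6898 0.0025 0.0034] [ 0.5556  0.2796 -0.2151]
max 0.6864504384874553
70 0.57 -0.40 -0.02 -0.27; 70 0.57 -0.39 -0.02 -0.27; 70 0.58 -0.38 -0.02 -0.27; 70 0.59 -0.37 -0.02 -0.27; 70 0.59 -0.36 -0.02 -0.27; 70 0.60 -0.35 -0.02 -0.27; 70 0.61 -0.34 -0.02 -0.27; 70 0.61 -0.33 -0.02 -0.27; 70 0.62 -0.31 -0.02 -0.27; 70 0.63 -0.30 -0.02 -0.27; 70 0.63 -0.29 -0.02 -0.27; 70 0.64 -0.28 -0.02 -0.27; 70 0.64 -0.27 -0.02 -0.27; 70 0.65 -0.25 -0.02 -0.27; 70 0.65 -0.24 -0.02 -0.27; 70 0.66 -0.23 -0.02 -0.27; 70 0.66 -0.22 -0.02 -0.27; 70 0.66 -0.21 -0.02 -0.27; 70 0.67 -0.19 -0.02 -0.27; 70 0.67 -0.18 -0.02 -0.27 

70 0.67 -0.17 -0.02 -0.27; 70 0.68 -0.16 -0.02 -0.27; 70 0.68 -0.14 -0.02 -0.27; 70 0.68 -0.13 -0.02 -0.27; 70 0.68 -0.12 -0.02 -0.27; 70 0.69 -0.10 -0.02 -0.27
```

View pics/w4.png

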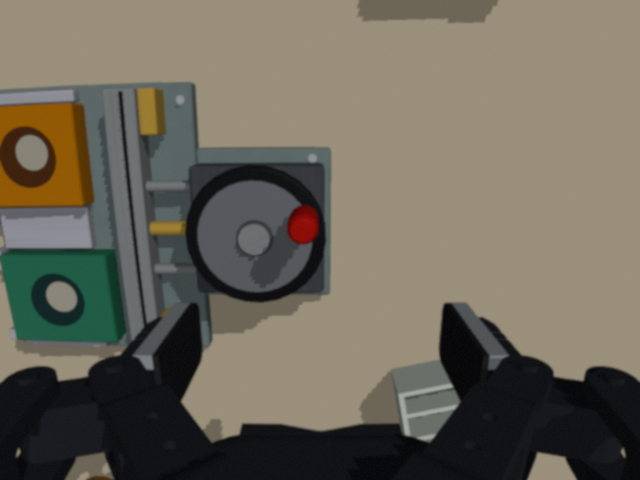

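The jaw now rests on the brass stops: it touches the stop at (150,110), with its face at 96 mm. Next is the spacer.

Emit:
send_rows(
  commands="70 0.57 -0.40 -0.02 -0.27; 70 0.57 -0.39 -0.02 -0.27; 70 0.58 -0.38 -0.02 -0.27; 70 0.59 -0.37 -0.02 -0.27; 70 0.59 -0.36 -0.02 -0.27; 70 0.60 -0.35 -0.02 -0.27; 70 0.61 -0.34 -0.02 -0.27; 70 0.61 -0.33 -0.02 -0.27; 70 0.62 -0.31 -0.02 -0.27; 70 0.63 -0.30 -0.02 -0.27; 70 0.63 -0.29 -0.02 -0.27; 70 0.64 -0.28 -0.02 -0.27; 70 0.64 -0.27 -0.02 -0.27; 70 0.65 -0.25 -0.02 -0.27; 70 0.65 -0.24 -0.02 -0.27; 70 0.66 -0.23 -0.02 -0.27; 70 0.66 -0.22 -0.02 -0.27; 70 0.66 -0.21 -0.02 -0.27; 70 0.67 -0.19 -0.02 -0.27; 70 0.67 -0.18 -0.02 -0.27",
)

```text
t: 11.72
tcp_pos: [0.5176, 0.2171, 0.1813]
tool_rot: [0.581, 0.814, 0.0, -0.0]
force: [-0.5, -0.5, -0.5]
finger_gap: 0.82
gripper_force: 0.0
```

Emit:
send_rows(
  commands="70 0.67 -0.17 -0.02 -0.27; 70 0.68 -0.16 -0.02 -0.27; 70 0.68 -0.14 -0.02 -0.27; 70 0.68 -0.13 -0.02 -0.27; 70 0.68 -0.12 -0.02 -0.27; 70 0.69 -0.10 -0.02 -0.27; 70 0 0 0 0",
)

```text
t: 12.3
tcp_pos: [0.4712, 0.2879, 0.1838]
tool_rot: [0.533, 0.846, -0.0, -0.001]
force: [-0.3, 0.5, 0.8]
finger_gap: 0.821
gripper_force: 0.0
```

```bash
python3 - <<'E'
from meas import *
c=shot("wrist","w5")
for b in blobs(c,"blue",None,150)[:2]:
    print(cv2.contourArea(b),cv2.boundingRect(b),cv2.minAreaRect(b))
    for z in(.03,.06): 
        P=plane(c,b.reshape(-1,2).astype(float),z)[:,:2];r=cv2.minAreaRect((P*1e4).astype(np.float32));print(z,r)
from station import readout;s=readout.sense();print(s["tcp_pos"],s["tool_rot"])
E
```

```text
1545.5 (316, 188, 25, 73) ((327.63372802734375, 224.01223754882812), (72.62633514404297, 23.320384979248047), 88.09085083007812)
0.03 ((4771.3701171875, 2914.06982421875), (164.26187133789062, 518.2716674804688), 27.29784393310547)
0.06 ((4736.86376953125, 2973.9775390625), (147.25485229492188, 464.6116943359375), 27.2977237701416)
[0.4721 0.287  0.1837] [ 0.5333  0.8459 -0.0001 -0.    ]
```

View pics/w5.png

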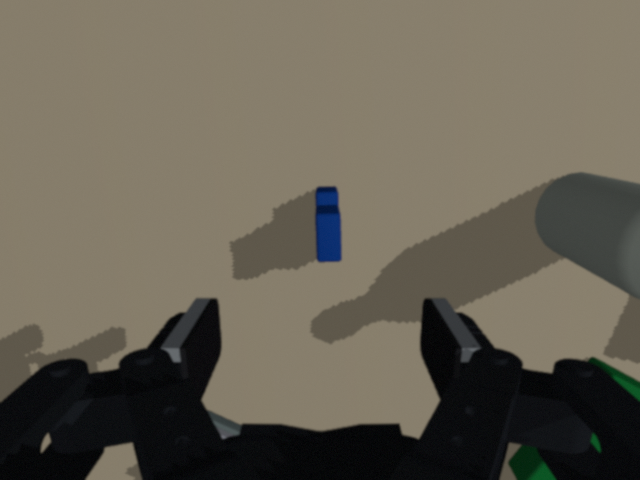

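The spacer stands at columns 316-341; its tab top ends at row 261 and its foot starts at row 188. The fingers already line up with it.

```bash
python3 - <<'E'
from meas import *
c=np.load("w5.npy",allow_pickle=True).item()
a=np.radians(117.3);u=np.array([np.cos(a),np.sin(a)])
print(plane(c,[[329.5,261]],.06)[0,:2]+.016*u, plane(c,[[327,188]],.03)[0,:2]-.025*u, plane(c,[[327,188]],.0)[0,:2]-.025*u)
p=plane(c,[[317,240],[341,240]],.06);print(p,np.linalg.norm(p[0]-p[1]))
E

```

```text
[0.4776 0.2907] [0.4769 0.2921] [0.4792 0.2885]
[[0.4718 0.2856 0.06  ]
 [0.4855 0.2921 0.06  ]] 0.015120544540978604
```

```bash
python3 plan.py 50 .4777 .2905 .09 116.5 6 50 .4777 .2905 .034 116.5 5
```

```text
max 0.7812070296142442
50 0.01 0.05 0.78 -0.04; 50 0.01 0.05 0.78 -0.04; 50 0.01 0.05 0.78 -0.04; 50 0.01 0.05 0.78 -0.04; 50 0.01 0.05 0.78 -0.04; 50 0.01 0.05 0.78 -0.04; 50 0.00 0.00 0.56 -0.00; 50 0.00 0.00 0.56 -0.00; 50 0.00 0.00 0.56 -0.00; 50 0.00 0.00 0.56 -0.00; 50 0.00 0.00 0.56 -0.00
```

Emit:
send_rows(
  commands="50 0.01 0.05 0.78 -0.04; 50 0.01 0.05 0.78 -0.04; 50 0.01 0.05 0.78 -0.04; 50 0.01 0.05 0.78 -0.04; 50 0.01 0.05 0.78 -0.04; 50 0.01 0.05 0.78 -0.04; 50 0 0 0.56 0; 50 0 0 0.56 0; 50 0 0 0.56 0; 50 0 0 0.56 0; 50 0 0 0.56 0; 50 0 0 0 0",
)

```text
t: 13.35
tcp_pos: [0.4768, 0.289, 0.032]
tool_rot: [0.527, 0.85, -0.001, -0.001]
force: [-0.2, -0.1, -0.2]
finger_gap: 0.585
gripper_force: 0.0
```

Emit:
send_rows(
  commands="10 0 0 0 0; 10 0 0 0 0; 10 0 0 0 0; 10 0 0 0 0; 10 0 0 0 0; 10 0 0 0 0",
  grip_force=30,
)

```text
t: 13.85
tcp_pos: [0.4784, 0.2897, 0.0347]
tool_rot: [0.527, 0.85, 0.001, 0.0]
force: [-1.0, -0.4, 2.5]
finger_gap: 0.179
gripper_force: 32.0
```

```bash
python3 plan.py 10 .478 .290 .12 116.5 6 10 .526 .0394 .12 86.84 18
```

```text
max 0.7108600609090945
10 0.00 -0.00 -0.71 -0.01; 10 0.00 -0.00 -0.71 -0.01; 10 0.00 -0.00 -0.71 -0.01; 10 0.00 -0.00 -0.71 -0.01; 10 0.00 -0.00 -0.71 -0.01; 10 0.00 -0.00 -0.71 -0.01; 10 -0.68 -0.19 -0.00 0.41; 10 -0.69 -0.17 -0.00 0.41; 10 -0.69 -0.15 -0.00 0.41; 10 -0.70 -0.13 -0.00 0.41; 10 -0.70 -0.11 -0.00 0.41; 10 -0.70 -0.09 -0.00 0.41; 10 -0.71 -0.07 -0.00 0.41; 10 -0.71 -0.05 -0.00 0.41; 10 -0.71 -0.03 -0.00 0.41; 10 -0.71 -0.01 -0.00 0.41; 10 -0.71 0.01 -0.00 0.41; 10 -0.71 0.03 -0.00 0.41; 10 -0.71 0.05 -0.00 0.41; 10 -0.71 0.07 -0.00 0.41 

10 -0.70 0.09 -0.00 0.41; 10 -0.70 0.11 -0.00 0.41; 10 -0.70 0.13 -0.00 0.41; 10 -0.69 0.15 -0.00 0.41
```

Emit:
send_rows(
  commands="10 0 0 -0.71 0; 10 0 0 -0.71 0; 10 0 0 -0.71 0; 10 0 0 -0.71 0; 10 0 0 -0.71 0; 10 0 0 -0.71 0; 10 -0.68 -0.19 0 0.41; 10 -0.69 -0.17 0 0.41; 10 -0.69 -0.15 0 0.41; 10 -0.70 -0.13 0 0.41; 10 -0.70 -0.11 0 0.41; 10 -0.70 -0.09 0 0.41; 10 -0.71 -0.07 0 0.41; 10 -0.71 -0.05 0 0.41; 10 -0.71 -0.03 0 0.41; 10 -0.71 -0.01 0 0.41; 10 -0.71 0.01 0 0.41; 10 -0.71 0.03 0 0.41; 10 -0.71 0.05 0 0.41; 10 -0.71 0.07 0 0.41",
)

```text
t: 15.52
tcp_pos: [0.515, 0.0935, 0.1194]
tool_rot: [0.686, 0.727, -0.0, -0.0]
force: [-0.7, 0.4, -0.5]
finger_gap: 0.181
gripper_force: 31.7
```

Emit:
send_rows(
  commands="10 -0.70 0.09 0 0.41; 10 -0.70 0.11 0 0.41; 10 -0.70 0.13 0 0.41; 10 -0.69 0.15 0 0.41; 10 0 0 0 0; 10 0 0 0 0",
)

```text
t: 16.02
tcp_pos: [0.5256, 0.0381, 0.1193]
tool_rot: [0.727, 0.687, 0.0, -0.0]
force: [0.2, -0.9, -0.7]
finger_gap: 0.182
gripper_force: 31.7
```

```bash
python3 - <<'E'
from meas import *
c=shot("wrist","w6")
from station import readout;s=readout.sense();print(s["tcp_pos"],s["tool_rot"],s["force"],s["finger_gap"],2*np.degrees(np.arctan2(s["tool_rot"][1],s["tool_rot"][0])))
E
```

```text
[0.5253 0.0387 0.1193] [ 0.7265  0.6872 -0.0001 -0.0004] [ 0.5187 -0.1218 -1.4613] 0.18124198519393148 86.81511083255245
```

View pics/w6.png

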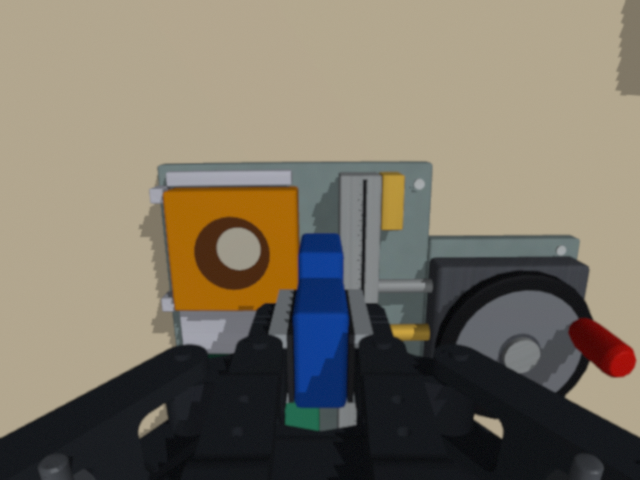

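The spacer is held upright above the gap: its foot spans columns 302-342, the plate edge is at column 298 and the jaw face at 340.

```bash
python3 - <<'E'
from meas import *
c=np.load("w6.npy",allow_pickle=True).item()
g=cv2.cvtColor(c["pixels"],cv2.COLOR_RGB2GRAY);h=cv2.cvtColor(c["pixels"],cv2.COLOR_RGB2HSV)
y=-.0552;X=np.array([np.cos(y),np.sin(y)]);Y=np.array([-X[1],X[0]])
am=cv2.inRange(h,np.array((8,150,80)),np.array((22,255,255)));bl=cv2.inRange(h,*map(np.array,HS["blue"]))
O=np.array([.4387,-.0078])
st=lambda p:np.round(np.array([(p[:2]-O)@X,(p[:2]-O)@Y])*1e3,1)
for r in(195,210,225):
    x=np.where(am[r,150:330])[0]+150; print("amber",x.min(),x.max()+1,st(plane(c,[[x.min(),r]],.03)[0]),st(plane(c,[[x.max()+1,r]],.03)[0]))
    print("jaw",g[r,325:395].tolist() if r==210 else "")
for r in(245,255,270,350,380):
    x=np.where(bl[r])[0]
    for z in(.115,.145): a,b=plane(c,[[x.min(),r],[x.max()+1,r]],z);print(r,x.min(),x.max()+1,z,st(a),st(b))
x=np.where(bl[:,322])[0];print("rows",x.min(),x.max(),[st(plane(c,[[322,x.min()]],z)[0]) for z in(.085,.115)],st(plane(c,[[322,x.max()]],.145)[0]))
print("tcp",st(np.array([.5256,.0385])))
E
```

```text
amber 163 298 [ 0.4 83.5] [73.3 83. ]
jaw 
amber 164 298 [ 0.2 75.3] [73.2 74.9]
jaw [84, 84, 84, 84, 84, 84, 83, 82, 82, 82, 83, 83, 77, 72, 78, 100, 119, 127, 131, 131, 132, 131, 132, 131, 129, 128, 128, 130, 132, 132, 132, 131, 129, 123, 116, 113, 106, 85, 53, 34, 55, 92, 120, 133, 135, 134, 134, 134, 133, 133, 134, 134, 132, 130, 124, 109, 99, 112, 128, 137, 141, 144, 145, 145, 146, 148, 147, 147, 146, 147]
amber 166 298 [ 0.5 66.9] [73.  66.6]
jaw 
245 301 341 0.115 [78.6 79.2] [92.2 79.2]
245 301 341 0.145 [80.  87.6] [90.8 87.6]
255 299 343 0.115 [77.9 75.7] [93.  75.6]
255 299 343 0.145 [79.5 84.8] [91.3 84.8]
270 299 343 0.115 [77.8 70.2] [93.  70.2]
270 299 343 0.145 [79.4 80.6] [91.4 80.5]
350 293 348 0.115 [75. 39.] [95.3 39. ]
350 293 348 0.145 [77.2 56.1] [93.2 56. ]
380 294 348 0.115 [75.1 26.3] [95.5 26.2]
380 294 348 0.145 [77.3 46. ] [93.3 46. ]
rows 234 407 [array([85.9, 75.5]), array([85.8, 83.1])] [85.6 36.4]
tcp [84.2 51. ]
```

Emit:
send_rows(
  commands="10 0.02 -0.03 0.5 0; 10 0 0 0.6 0; 10 0 0 0.6 0; 10 0 0 0.5 0; 10 0 0 0.3 0; 10 0 0 0.2 0; 10 0 0 0 0",
)

```text
t: 16.65
tcp_pos: [0.5245, 0.0393, 0.0643]
tool_rot: [0.726, 0.687, -0.001, -0.001]
force: [0.2, 0.5, -0.3]
finger_gap: 0.184
gripper_force: 31.7
```

Emit:
send_rows(
  commands="10 0 0 0.2 0; 10 0 0 0.2 0; 10 0 0 0.2 0; 10 0 0 0.15 0; 10 0 0 0 0",
)

```text
t: 17.07
tcp_pos: [0.5248, 0.0389, 0.0498]
tool_rot: [0.726, 0.687, -0.0, -0.0]
force: [-0.1, 0.8, -0.1]
finger_gap: 0.18
gripper_force: 31.7
```

Emit:
send_rows(
  commands="10 0 0 0.08 0; 10 0 0 0.08 0; 10 0 0 0 0",
)

```text
t: 17.32
tcp_pos: [0.525, 0.0389, 0.047]
tool_rot: [0.726, 0.687, -0.0, -0.0]
force: [-0.1, -0.2, -1.0]
finger_gap: 0.181
gripper_force: 31.7
```

Emit:
send_rows(
  commands="10 0 0 0.05 0; 10 0 0 0 0",
)

```text
t: 17.48
tcp_pos: [0.5252, 0.0389, 0.0467]
tool_rot: [0.726, 0.687, 0.0, 0.0]
force: [-0.6, 0.0, 3.2]
finger_gap: 0.18
gripper_force: 32.3
```

Emit:
send_rows(
  commands="34 0 0 0 0; 34 0 0 0 0; 34 0 0 0 0; 34 0 0 0 0; 34 0 0 -0.3 0; 34 0 0 -0.6 0; 34 0 0 -0.9 0; 34 0 0 -1 0; 34 0 0 -1 0; 34 0 0 -1 0; 34 0 0 0 0",
)

```text
t: 18.4
tcp_pos: [0.5276, 0.0387, 0.1459]
tool_rot: [0.726, 0.687, 0.002, 0.003]
force: [0.7, 1.1, -0.7]
finger_gap: 0.396
gripper_force: 0.0
```

```bash
python3 - <<'E'
from meas import *
c=shot("wrist","w7")
h=cv2.cvtColor(c["pixels"],cv2.COLOR_RGB2HSV)
y=-.0552;X=np.array([np.cos(y),np.sin(y)]);Y=np.array([-X[1],X[0]]);O=np.array([.4387,-.0078])
b=blobs(c,"blue")[0];print(cv2.boundingRect(b));P=plane(c,b.reshape(-1,2).astype(float),.042)[:,:2]-O
print((P@X).min(),(P@X).max(),(P@Y).min(),(P@Y).max())
from station import readout;s=readout.sense();print(s["tcp_pos"],s["force"])
E
```

```text
(300, 195, 31, 93)
0.07563139127889393 0.09349060244585065 0.025644802472710743 0.08129271371881594
[0.5266 0.0388 0.1443] [-0.1613 -0.1035 -0.1407]
```

View pics/w7.png

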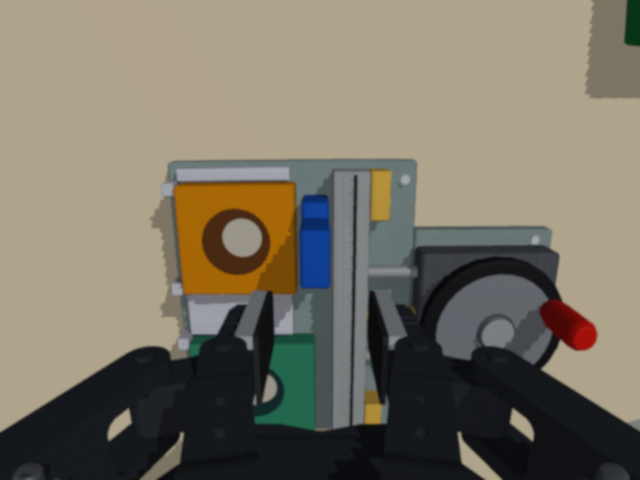

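The spacer stands free in the gap at columns 300-331, between the plate (297) and the jaw (333). Next I push from the fence side with the fingers closed.

```bash
python3 plan.py 0 .4037 .0462 .145 -3.16 24 0 .4037 .0462 .026 -3.16 10
```

```text
max 0.937411242384897
0 0.00 -0.26 -0.00 0.94; 0 -0.02 -0.26 -0.00 0.94; 0 -0.03 -0.25 -0.00 0.94; 0 -0.05 -0.25 -0.00 0.94; 0 -0.07 -0.25 -0.00 0.94; 0 -0.08 -0.24 -0.00 0.94; 0 -0.10 -0.24 -0.00 0.94; 0 -0.11 -0.23 -0.00 0.94; 0 -0.13 -0.22 -0.00 0.94; 0 -0.14 -0.21 -0.00 0.94; 0 -0.16 -0.20 -0.00 0.94; 0 -0.17 -0.19 -0.00 0.94; 0 -0.18 -0.18 -0.00 0.94; 0 -0.19 -0.17 -0.00 0.94; 0 -0.20 -0.16 -0.00 0.94; 0 -0.21 -0.14 -0.00 0.94; 0 -0.22 -0.13 -0.00 0.94; 0 -0.23 -0.11 -0.00 0.94; 0 -0.24 -0.10 -0.00 0.94; 0 -0.24 -0.08 -0.00 0.94 

0 -0.25 -0.07 -0.00 0.94; 0 -0.25 -0.05 -0.00 0.94; 0 -0.25 -0.03 -0.00 0.94; 0 -0.26 -0.02 -0.00 0.94; 0 0.00 -0.00 0.59 -0.00; 0 0.00 -0.00 0.59 -0.00; 0 0.00 -0.00 0.59 -0.00; 0 0.00 -0.00 0.59 -0.00; 0 0.00 -0.00 0.59 -0.00; 0 0.00 -0.00 0.59 -0.00; 0 0.00 -0.00 0.59 -0.00; 0 0.00 -0.00 0.59 -0.00; 0 0.00 -0.00 0.59 -0.00; 0 0.00 -0.00 0.59 -0.00
```

Emit:
send_rows(
  commands="0 0.00 -0.26 0 0.94; 0 -0.02 -0.26 0 0.94; 0 -0.03 -0.25 0 0.94; 0 -0.05 -0.25 0 0.94; 0 -0.07 -0.25 0 0.94; 0 -0.08 -0.24 0 0.94; 0 -0.10 -0.24 0 0.94; 0 -0.11 -0.23 0 0.94; 0 -0.13 -0.22 0 0.94; 0 -0.14 -0.21 0 0.94; 0 -0.16 -0.20 0 0.94; 0 -0.17 -0.19 0 0.94; 0 -0.18 -0.18 0 0.94; 0 -0.19 -0.17 0 0.94; 0 -0.20 -0.16 0 0.94; 0 -0.21 -0.14 0 0.94; 0 -0.22 -0.13 0 0.94; 0 -0.23 -0.11 0 0.94; 0 -0.24 -0.10 0 0.94; 0 -0.24 -0.08 0 0.94",
  grip_force=40,
)

```text
t: 20.12
tcp_pos: [0.4219, 0.0448, 0.1413]
tool_rot: [0.995, 0.1, -0.001, -0.0]
force: [-0.4, -0.4, -0.5]
finger_gap: -0.004
gripper_force: 0.0
```

Emit:
send_rows(
  commands="0 -0.25 -0.07 0 0.94; 0 -0.25 -0.05 0 0.94; 0 -0.25 -0.03 0 0.94; 0 -0.26 -0.02 0 0.94; 0 0 0 0 0; 0 0 0 0 0",
)

```text
t: 20.62
tcp_pos: [0.4019, 0.0461, 0.1416]
tool_rot: [1.0, -0.029, -0.001, -0.0]
force: [1.0, 0.3, -0.3]
finger_gap: -0.001
gripper_force: 0.0
```

```bash
python3 plan.py 0 .4037 .0462 .026 -3.16 10; python3 - <<'E'
from station import readout
s=readout.sense();print(s["tcp_pos"],s["tool_rot"],s["q"],s["finger_gap"])
E
```

```text
max 0.5780213287272162
0 0.01 -0.00 0.58 -0.00; 0 0.01 -0.00 0.58 -0.00; 0 0.01 -0.00 0.58 -0.00; 0 0.01 -0.00 0.58 -0.00; 0 0.01 -0.00 0.58 -0.00; 0 0.01 -0.00 0.58 -0.00; 0 0.01 -0.00 0.58 -0.00; 0 0.01 -0.00 0.58 -0.00; 0 0.01 -0.00 0.58 -0.00; 0 0.01 -0.00 0.58 -0.00 

[0.40186553 0.04609827 0.14160427] [ 9.99579417e-01 -2.89894987e-02 -7.65405690e-04 -1.11381532e-04] [-1.63778132e-01  4.22776485e-01  2.06369916e+00  2.46316611e-05
  6.56663870e-01  1.46498581e+00] -0.0010542240143476822
```

Emit:
send_rows(
  commands="0 0 0 0.58 0; 0 0 0 0.58 0; 0 0 0 0.58 0; 0 0 0 0.58 0; 0 0 0 0.58 0; 0 0 0 0.58 0; 0 0 0 0.58 0; 0 0 0 0.58 0; 0 0 0 0.58 0; 0 0 0 0.5 0; 0 0 0 0 0",
)

```text
t: 21.53
tcp_pos: [0.4024, 0.0459, 0.026]
tool_rot: [1.0, -0.029, -0.001, -0.0]
force: [0.4, -0.5, -0.1]
finger_gap: 0.002
gripper_force: 0.0
```

Emit:
send_rows(
  commands="0 0.2 0 0 0; 0 0.2 0 0 0; 0 0.2 0 0 0; 0 0.2 0 0 0; 0 0.2 0 0 0; 0 0 0 0 0",
)

```text
t: 22.03
tcp_pos: [0.4244, 0.0445, 0.0282]
tool_rot: [1.0, -0.03, 0.002, 0.0]
force: [-0.6, -1.1, 0.1]
finger_gap: -0.003
gripper_force: 0.0
```

Emit:
send_rows(
  commands="0 0.1 0 0.05 0; 0 0.1 0 0 0; 0 0.1 0 0 0; 0 0.1 0 0 0; 0 0 0 0 0",
)

```text
t: 22.45
tcp_pos: [0.4303, 0.0444, 0.0267]
tool_rot: [1.0, -0.03, -0.0, -0.0]
force: [-0.1, 0.1, 0.8]
finger_gap: 0.003
gripper_force: 0.2
```

Emit:
send_rows(
  commands="0 0.08 0 0 0; 0 0.08 0 0 0; 0 0.08 0 0 0; 0 0 0 0 0",
)

```text
t: 22.78
tcp_pos: [0.4353, 0.044, 0.0266]
tool_rot: [1.0, -0.03, -0.0, -0.0]
force: [-2.4, 0.3, 0.4]
finger_gap: -0.002
gripper_force: 0.8
```

Emit:
send_rows(
  commands="0 0.06 0 0 0; 0 0.06 0 0 0; 0 0 0 0 0",
)

```text
t: 23.03
tcp_pos: [0.4359, 0.0441, 0.0266]
tool_rot: [1.0, -0.03, -0.002, -0.0]
force: [-4.2, -0.1, 2.6]
finger_gap: 0.001
gripper_force: 2.4
```

Emit:
send_rows(
  commands="0 0.05 0 0 0; 0 0.05 0 0 0; 0 0 0 0 0",
)

```text
t: 23.28
tcp_pos: [0.4359, 0.0441, 0.0267]
tool_rot: [1.0, -0.03, -0.004, -0.0]
force: [-7.4, -1.5, 5.4]
finger_gap: -0.004
gripper_force: 3.7
```

```bash
python3 - <<'E'
from meas import *
c=shot("wrist","w8")
s=shot("side","s8")
E
```

```text
(no output)
```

View pics/w8.png

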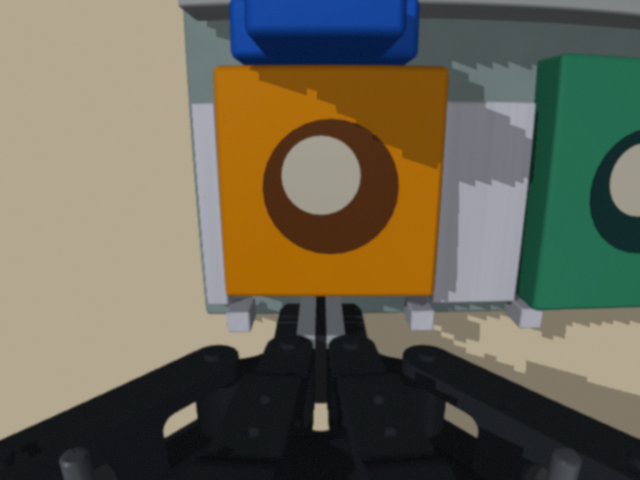

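The plate has left the fence: its near edge is at row 295 against row 308 for the green one. Its far edge is at row 67, the spacer foot at about row 62 and the jaw around row 10. I'll compute how much gap is left.

```bash
python3 - <<'E'
from meas import *
c=np.load("w8.npy",allow_pickle=True).item()
y=-.0552;X=np.array([np.cos(y),np.sin(y)]);Y=np.array([-X[1],X[0]]);O=np.array([.4387,-.0078])
st=lambda p:np.round(np.array([(p[:2]-O)@X,(p[:2]-O)@Y])*1e3,1)
for u in(250,330,400): print(u,c["pixels"][56:72,u].tolist())
f=lambda u,v,z:st(plane(c,[[u,v]],z)[0])
print("plate near L,R",f(228,296,.03),f(430,296,.03),"far L,R",f(217,66.5,.03),f(446,66.5,.03))
print("green near",f(560,307,.03),"far",f(600,55,.03))
print("spacer at z.03",f(240,62,.03),f(410,62,.03))
for u in(130,205,425,560): print(u,cv2.cvtColor(c["pixels"],cv2.COLOR_RGB2GRAY)[0:24,u].tolist())
print("rows 0,8,14 z.032",[f(425,r,.032) for r in(0,8,14,18)])
S=np.load("s8.npy",allow_pickle=True).item()
uv=project(S,np.r_[O+.085*X+.052*Y,.03]).ravel().astype(int);print(uv)
cr=S["pixels"][uv[1]-45:uv[1]+45,uv[0]-60:uv[0]+60,::-1];cv2.imwrite("pics/s8c.png",cv2.resize(cr,None,fx=6,fy=6,interpolation=cv2.INTER_CUBIC))
E
```

```text
250 [[12, 41, 98], [11, 37, 87], [6, 33, 77], [3, 28, 70], [7, 28, 68], [4, 25, 66], [7, 27, 66], [20, 29, 65], [57, 44, 58], [97, 62, 42], [122, 75, 22], [129, 79, 9], [132, 82, 8], [140, 88, 14], [156, 98, 13], [170, 109, 19]]
330 [[8, 28, 67], [8, 29, 68], [6, 28, 67], [8, 29, 69], [7, 28, 67], [5, 27, 67], [8, 27, 66], [20, 29, 63], [49, 38, 51], [81, 53, 32], [99, 62, 12], [105, 64, 2], [111, 69, 6], [117, 73, 11], [121, 75, 9], [124, 78, 14]]
400 [[7, 36, 88], [8, 35, 83], [9, 31, 76], [11, 31, 72], [8, 29, 69], [10, 29, 67], [10, 28, 67], [11, 28, 65], [32, 32, 59], [62, 43, 45], [88, 55, 25], [101, 63, 6], [108, 67, 7], [113, 71, 9], [119, 74, 11], [122, 76, 11]]
plate near L,R [ 6.4 84.7] [ 6.1 16.8] far L,R [78.9 83.7] [78.7 16.3]
green near [  1.2 -29.7] far [ 83.8 -31.8]
spacer at z.03 [80.  76.9] [79.8 27. ]
130 [167, 168, 168, 168, 168, 168, 167, 168, 168, 168, 169, 168, 168, 168, 167, 168, 168, 169, 168, 168, 167, 169, 168, 168]
205 [137, 134, 128, 114, 98, 82, 70, 63, 61, 59, 58, 58, 58, 59, 57, 58, 57, 58, 58, 62, 80, 105, 115, 118]
425 [116, 104, 91, 78, 66, 60, 60, 58, 59, 60, 59, 57, 60, 57, 58, 59, 58, 62, 70, 78, 80, 82, 81, 82]
560 [131, 130, 130, 130, 130, 124, 113, 98, 83, 70, 62, 58, 57, 57, 56, 57, 58, 58, 57, 58, 58, 60, 61, 70]
rows 0,8,14 z.032 [array([96.6, 23.6]), array([94.4, 23.6]), array([92.8, 23.5]), array([91.7, 23.5])]
[346 287]
```

View pics/s8c.png

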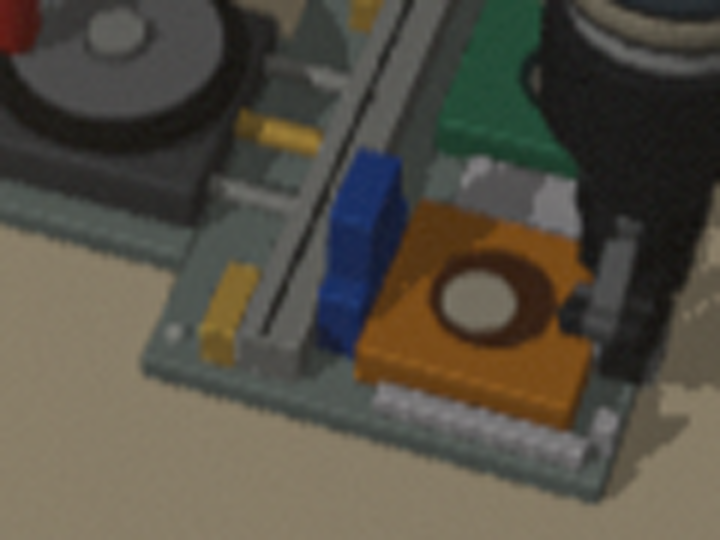

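Emit:
send_rows(
  commands="0 0.1 0 0 0; 0 0.1 0 0 0; 0 0.1 0 0 0; 0 0 0 0 0; 0 0 0 0 0",
)

```text
t: 23.8
tcp_pos: [0.436, 0.0444, 0.0266]
tool_rot: [1.0, -0.029, -0.01, -0.001]
force: [-14.6, -4.6, 11.1]
finger_gap: -0.002
gripper_force: 7.4
```

Emit:
send_rows(
  commands="0 0.1 0 0 0; 0 0.1 0 0 0; 0 0 0 0 0; 0 0 0 0 0",
)

```text
t: 24.13
tcp_pos: [0.4362, 0.0445, 0.0265]
tool_rot: [0.999, -0.029, -0.014, -0.001]
force: [-19.4, -5.5, 14.0]
finger_gap: -0.0
gripper_force: 9.9
```

Emit:
send_rows(
  commands="0 0 0 -0.05 0; 0 0 0 0 0; 0 0 0 0 0",
)

```text
t: 24.38
tcp_pos: [0.4362, 0.0447, 0.0267]
tool_rot: [0.999, -0.029, -0.014, -0.001]
force: [-17.5, -4.2, 5.6]
finger_gap: 0.004
gripper_force: 9.1
```

Emit:
send_rows(
  commands="0 0.1 0 -0.03 0; 0 0 0 0 0; 0 0 0 0 0; 0 0 0 0 0",
)

```text
t: 24.72
tcp_pos: [0.4362, 0.0449, 0.0268]
tool_rot: [0.999, -0.029, -0.016, -0.002]
force: [-20.9, -4.7, 1.4]
finger_gap: 0.001
gripper_force: 9.9
```

```bash
python3 - <<'E'
from meas import *
c=shot("wrist","w9");S=shot("side","s9")
y=-.0552;X=np.array([np.cos(y),np.sin(y)]);Y=np.array([-X[1],X[0]]);O=np.array([.4387,-.0078])
uv=project(S,np.r_[O+.085*X+.052*Y,.03]).ravel().astype(int)
a=S["pixels"][uv[1]-30:uv[1]+30,uv[0]-35:uv[0]+35,::-1]
cv2.imwrite("pics/s9c.png",np.hstack([cv2.resize(a,(490,420),interpolation=cv2.INTER_CUBIC),cv2.resize(c["pixels"][0:240,190:340,::-1],(263,420))]))
from station import readout;s=readout.sense();print(s["force"],s["tcp_pos"],s["t"])
E
```

```text
[-19.3563  -4.323    2.0927] [0.4362 0.0449 0.0268] 24.8167
```

View pics/s9c.png

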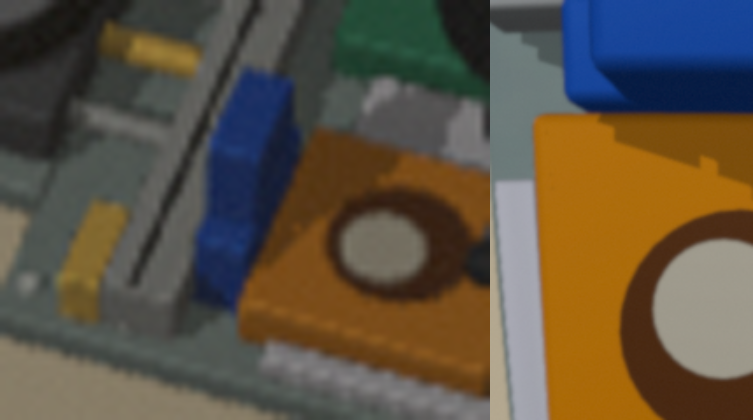

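The side crop shows the jaw, upright spacer and amber plate pressed together with no gap visible. The push holds steady at about 20 N.

```bash
python3 -c "from station import sign_off; print(sign_off())"
```

```text
the job is handed in; nothing more can be done
None
```

The job is handed in after about 25 s of robot time: the jaw is wound back onto its stops, the blue spacer stands upright in the amber lane's gap, and the arm is still pressing the amber plate, spacer and jaw together at about 20 N, with no gap visible in the last pictures.

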